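# Load the die carrier and hold the hand press closed

## Robot

A 6-joint arm with a two-finger parallel gripper is mounted at the origin on the work surface. World frame = base frame: x ahead of the robot, y to its left, z up, the work surface at z = 0. Lengths are in m, angles in rad, forces in N, time in s.
With the tool pointing down it reaches from about 0.275 to 0.75 m from the base axis. Payload 10.2 kg.
Tool frame: the origin (TCP) lies midway between the tips of the shut fingers; the grasp point (between the pads) lies 19 mm behind it (arm.grip_depth is the distance from the TCP to the grasp point, in m); y points along the fingers, x is the direction in which the jaws open and shut, and the axes are right-handed (so a half turn about y gives the same grasp; the last joint's range is limited). The gripper opens to 88 mm and grips with 3 to 60 N. Pads are 18 mm wide; open, the fingers measure 123 mm over their backs; the gripper's body (75 mm by 187 mm) begins 45 mm behind the grasp point.
Start: joints at [-1.546, 0.313, 1.498, -0, 1.331, -0.223], TCP at [0.129, -0.509, 0.239] pointing down, gripper open.
Joint ranges: [-2.94, 2.94], [-0.97, 2.17], [0.19, 2.56], [-1.23, 4.37], [0.02, 3.11], [-2.88, 2.88]. Speed limits (rad/s): [2.39, 2.39, 3.01, 3.14, 3.14, 3.14].

## Interface

Orientations are given as [roll, pitch, yaw] about the fixed x, y, z axes, in that order (R = Rz(yaw) Ry(pitch) Rx(roll)).
In Python, from cell import arm gives the robot as it stands.
- The arm moves only by the tool drive_tool, never from a script. Its argument "targets" is a list of rows, each a list of 3 entries, a list of its own where there are three numbers: the gripper command: -1 is shut, 1 is fully open, values between are in proportion, then the shift along the tool's x, y, z in m, then the turn about the tool's y in degrees. In form: [[grip, [dx, dy, dz], roll], ...]. A call has 1 to 12 rows; each row shifts and turns the commanded pose from where the row before left it, along the tool's axes as they then stand; what a row does not reach is not made up. A row lasts 1/8 s, in which the tool goes at most 62.5 mm and 10.7 degrees, less where a joint would pass 70% of its speed; a pose out of reach is approached as far as the arm can. A call with a gripper value outside its range is refused whole. The fingers move at their own pace and stop on an object; "squeeze" is the grip in N (left out, the last holds). Time passes only in rows, so rows that do not move let the fingers close. It gives the time, the measured TCP pose, the force and the opening at its end, in the units of the state.
- arm.read_state(): the state, without advancing time (a new reading comes with each control period).
- arm.read_camera(name): name is "side" or "top"; returns a dict with "pixels" (480x640x3 uint8, blue, green, red), "K" (3x3 intrinsics, pixels), "dist" ([k1, k2, p1, p2, k3] as OpenCV has them; the pictures are not rectified), "extrinsics" (4x4, takes a point from world to camera coordinates). Camera axes: x right, y up, looking along -z (the intrinsics and any distortion apply to the point x, -y, -z); pixel columns grow to the right and rows downward; lengths in m; the calibration is good to about 2 mm. A picture is of the moment at which its call begins. There is no depth.
- arm.job_done(): hands the job in, once; it reports no verdict.
The state is a dict: "t": time; "joints": joint angles; "joint_vel": joint speeds; "tau": joint torques, N m; "ee_pos": TCP position; "tool_rot": TCP orientation; "ft_force": force on the tool from outside, world axes, zero at the start; "ft_torque": the same for the moment, N m; "opening": finger opening in m.
Only numpy, scipy, OpenCV 4.12 (cv2) and the standard library are available. Lean on these libraries where they do the work, as an engineer would, in place of code of your own. Each camera call takes 0.05 s, during which the arm holds its last target.

## Task

In the small hand press, slide the die carrier with the red grip (not the blue one), die end first, along the bed between the guide rails until it is fully home against the back stop, and let go of it while the lever is still up. Then push the press lever down until its arm is level, in line with the yellow mark and not forced past it, and keep holding it there against its spring: the program finishes with the robot still holding the lever level. Leave the blue-gripped carrier, the ink tin and the amber jar where they are.

Things in the scene. Friction and masses are not known exactly. Their poses are not given: they have to be found in the camera images.
- red_carrier: The die carrier to load: red grip block, brass die with stripes. Plate 140 (x) x 60 (y) x 12 mm; on its front half a die, 50 x 46 mm, 6 mm high; at its rear an upright grip block, 26 (x) x 24 (y) mm, from 12 to 56 mm above the underside, centred 52 mm behind the origin. Origin: centre of the underside; +x to the die end, z up. About 0.2 kg, balanced near the grip.
- red_carrier_front (a point): Middle of the red-gripped carrier's front edge, at its underside (70 mm ahead of its origin).
- blue_carrier: Another carrier, same size and axes as the red-gripped one, not to be used: blue grip block, steel die with a ring. Leave it.
- press: Small grey hand press, fixed. Origin: table level, on the channel centre line; +x is the way the carrier slides in, z up. In this frame (mm): flat bed, top at z = 30, x -130 to 90, y -80 to 80, open at the front. Two columns (x 0 to 40, |y| 52 to 78) carry a crosshead (z 136 to 179; ram above it to z = 206). The lever arm reaches to the -y side.
- press_mouth (a point): Front of the guide channel, on its centre line at bed height (x = -53, z = 30 mm in the press frame). Flared steel ends, about 85 mm apart here, narrow to straight rails from x = -30 to 45 mm: inner faces 63 mm apart for the 60 mm carrier, 12 mm high above the bed.
- press_stop (a point): Foot of the back stop's face, on the channel's centre line at bed height (x = 45, z = 30 mm in the press frame): a carrier fully home has its front edge here, its origin 70 mm and its grip block 122 mm before it. The platen hangs above the channel (x 2 to 38 mm), 27 mm over the bed when the lever is up, and meets the die as the lever comes level.
- lever (a joint): Press lever angle in rad: 0 = up at rest (arm 0.6 rad above level), grows as the lever is pushed down, 0.6 = arm level, hard stop at 0.8. A spring returns it to 0 when let go; it takes about 5 N downward on the hand bar to start it and about 10 N to hold it level.
- lever_pivot (a point): Point on the lever's level pivot axis, which runs along the press's x (x = 0, y = 0, z = 160 mm in the press frame; the hub itself is behind the crosshead at x = 60). The hand bar moves round it on an arc of 220 mm radius.
- lever_grip (a point): Centre of the lever's black hand bar, a round bar 25 mm thick and 100 mm long, parallel to the press's x, joined to the steel arm at its +x end. In the press frame (mm): x = 0; lever up: y = -182, z = 284; lever level: y = -220, z = 160. It can be pressed from above with shut fingers.
- ink_tin: Ink tin with black label, 72 mm in diameter, 55 mm high, standing; origin under its centre. Leave it.
- oil_jar: Amber jar with white cap, 60 mm in diameter, 90 mm high, standing; origin under its centre. Leave it.
Not all that is in view belongs to the job. What is shaped like the red_carrier but purple is not meant.

How it is judged:
On the way, in this order (a step that is already met when the one before it is completed fails the run):
1. The red-gripped carrier is fully home in the channel and let go, with the lever still up (x of red_carrier_front in the frame of press above 0.04 m and y of red_carrier_front in the frame of press between -0.004 and 0.004 m and z of red_carrier_front in the frame of press between 0.026 and 0.034 m and angle between the x axis of red_carrier and the x axis of press, either way round below 0.06 rad and angle between red_carrier's own z axis and vertical below 0.06 rad and value of joint lever below 0.1 rad and contact force between the fingers and red_carrier below 0.2 N), for 0.2 s.
2. The lever is brought level (value of joint lever between 0.53 and 0.67 rad), for 0.2 s.
At the end, for the whole second after the job is handed in: For the last second the robot presses the lever (over 3 N), steady and level within 0.07 rad (joint 0.53 to 0.67); the red-gripped carrier lies flat on the bed, die end first, within 4 mm of the channel's centre line, its front edge within 5 mm of the back stop (all of step 2 and x of red_carrier_front in the frame of press above 0.04 m and y of red_carrier_front in the frame of press between -0.004 and 0.004 m and z of red_carrier_front in the frame of press between 0.026 and 0.034 m and angle between the x axis of red_carrier and the x axis of press, either way round below 0.06 rad and angle between red_carrier's own z axis and vertical below 0.06 rad and velocity of joint lever between -0.1 and 0.1 rad/s and contact force between any of the fingers, the arm and lever above 3 N and linear speed of red_carrier below 0.02 m/s); the arm keeps its last pose, push and grip.
It fails at once if the lever is forced well past level (more than 0.12 rad) (value of joint lever above 0.72 rad).
It fails at once if the ink tin is moved more than 30 mm or tipped (distance of ink_tin from where it was at the start of the episode above 0.03 m or angle between ink_tin's own z axis and vertical above 0.35 rad).
It fails at once if the amber jar is moved more than 30 mm or tipped (distance of oil_jar from where it was at the start of the episode above 0.03 m or angle between oil_jar's own z axis and vertical above 0.35 rad).
It fails at once if the blue-gripped carrier is moved more than 30 mm or tipped (distance of blue_carrier from where it was at the start of the episode above 0.03 m or angle between blue_carrier's own z axis and vertical above 0.35 rad).
It also fails if it takes over 64 s, if anything falls off the work surface, if the arm or the gripper's body presses on something with over 40 N, if the wrist force passes 120 N, or if a joint passes its speed limit or range.

## Working session

There is one attempt and no reset: what is moved stays moved. The work goes in short steps, Python scripts to look and compute and a tool call to move; the robot and the scene stay as the last step left them, time stands still between calls to the robot, and variables do not carry over. Pictures are saved under pics/ and viewed, and the job is handed in when it is done.

Besides the shell and the picture viewer there is one more tool, called after ">>>" by a JSON object that holds its "api" and its "payload". drive_tool: Moves the arm, as the interface text tells. Its arguments: {"type":"object","properties":{"targets":{"type":"array","items":{"type":"array"}},"squeeze":{"type":"number"}},"required":["targets"]}

```bash
mkdir -p pics; ls
python3 - <<'E'
from cell import arm
import cv2,numpy as np,pickle
s=arm.read_state()
for k,v in s.items(): print(k,np.round(v,4))
d={}
for n in("side","top"):
    c=arm.read_camera(n); d[n]=c; cv2.imwrite(f"pics/{n}0.png",c["pixels"])
    print(n,c["K"],c["dist"],c["extrinsics"])
pickle.dump(d,open("c0.pkl","wb"))
E
```

```text
pics
t 0.0
joints [-1.5464  0.3134  1.4984 -0.      1.331  -0.2234]
joint_vel [-0.0009 -0.0002 -0.0016 -0.0003  0.0011  0.0004]
tau [-1.00000e-04 -4.02206e+01 -2.52268e+01  6.94000e-02  3.52000e-02
 -1.00000e-04]
ee_pos [ 0.1287 -0.5087  0.2382]
tool_rot [-1.5705e+00  1.2000e-03 -1.3230e+00]
ft_force [ 0.2168 -0.0408  0.6372]
ft_torque [ 0.0021  0.0067 -0.0233]
opening 0.0878
side [[569.82991138   0.         318.36955624]
 [  0.         569.82991138 233.67483416]
 [  0.           0.           1.        ]] [-0.0444311  0.         0.         0.         0.       ] [[-0.92458678 -0.38077448 -0.01225107  0.48175182]
 [ 0.21808728 -0.55537345  0.80249502 -0.29416903]
 [-0.31237354  0.73930448  0.59653302 -1.24639963]
 [ 0.          0.          0.          1.        ]]
top [[472.221934     0.         325.66526526]
 [  0.         472.221934   229.62121413]
 [  0.           0.           1.        ]] [-0.12180031  0.          0.          0.          0.        ] [[ 0.01558707 -0.99979179  0.01316865 -0.04913507]
 [ 0.99479457  0.0168329   0.10050084 -0.55760339]
 [-0.10070158  0.01153358  0.99484982 -1.23578586]
 [ 0.          0.          0.          1.        ]]
```

View pics/side0.png

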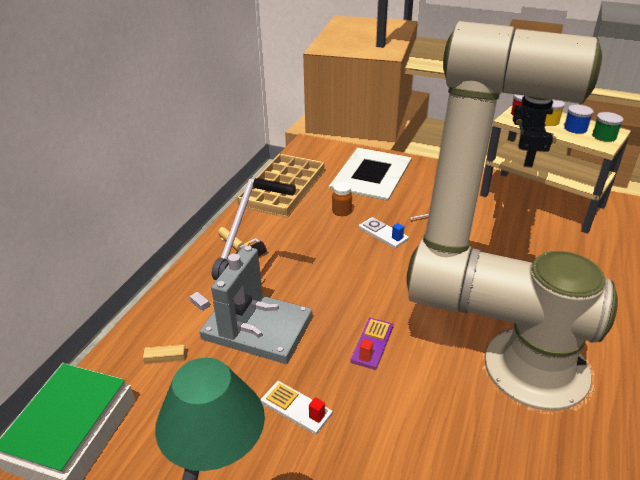

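View pics/top0.png

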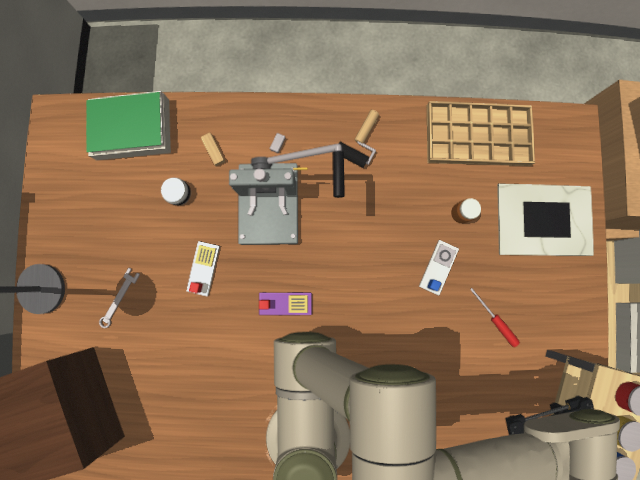

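Side view: the press is at about (255,310), the white carrier with the red grip at (297,405), the purple decoy at (372,342) and the blue carrier at (385,231). Top view: the red carrier is at (203,268), the press bed spans (238–299, 180–244), the ink tin is at (175,190), the hand bar at (338,172), the jar at (468,210) and the blue carrier at (439,267). Next I'll measure these.

```bash
cat > h.py <<'E'
import cv2,numpy as np,pickle
def ray(c,uv):
    p=cv2.undistortPoints(np.array([[uv]],float),c["K"],np.array(c["dist"]))[0,0]
    E=np.array(c["extrinsics"]);R=E[:3,:3];t=E[:3,3]
    return -R.T@t, R.T@np.array([p[0],-p[1],-1.])
def onz(c,uv,z):
    o,d=ray(c,uv); return o+d*(z-o[2])/d[2]
def tri(c1,u1,c2,u2):
    o1,d1=ray(c1,u1);o2,d2=ray(c2,u2)
    A=np.stack([d1,-d2],1);x=np.linalg.lstsq(A,o2-o1,rcond=None)[0]
    a=o1+d1*x[0];b=o2+d2*x[1];return (a+b)/2,np.linalg.norm(a-b)
def proj(c,P):
    E=np.array(c["extrinsics"]);q=E[:3,:3]@np.asarray(P)+E[:3,3]
    r=cv2.projectPoints(np.array([[q[0],-q[1],-q[2]]]),np.zeros(3),np.zeros(3),c["K"],np.array(c["dist"]))[0]
    return r[0,0]
def crop(img,x0,y0,x1,y1,k,name): cv2.imwrite(name,cv2.resize(img[y0:y1,x0:x1],None,fx=k,fy=k,interpolation=cv2.INTER_CUBIC))
E
python3 - <<'E'
from h import *
d=pickle.load(open("c0.pkl","rb"))
t=d["top"]["pixels"];s=d["side"]["pixels"]
crop(t,160,130,360,280,4,"pics/tcrop.png")
crop(s,180,160,340,440,2.1,"pics/scrop.png")
# white plate mask region
hsv=cv2.cvtColor(t,cv2.COLOR_BGR2HSV)
m=((hsv[...,1]<60)&(hsv[...,2]>150)).astype(np.uint8)
m2=np.zeros_like(m);m2[235:305,180:225]=m[235:305,180:225]
red=((hsv[...,1]>180)&((hsv[...,0]<6)|(hsv[...,0]>174))&(hsv[...,2]>70)).astype(np.uint8);r2=np.zeros_like(red);r2[275:300,180:215]=red[275:300,180:215]
pts=np.argwhere(m2|r2)[:,::-1].astype(np.float32)
print("plate rect",cv2.minAreaRect(pts),cv2.boxPoints(cv2.minAreaRect(np.argwhere(m2)[:,::-1].astype(np.float32))))
for q in cv2.boxPoints(cv2.minAreaRect(np.argwhere(m2)[:,::-1].astype(np.float32))): print(onz(d["top"],q,.012))
rp=np.argwhere(r2)[:,::-1];print("red",rp.min(0),rp.max(0),rp.mean(0),onz(d["top"],rp.mean(0),.05))
E
```

```text
plate rect ((202.050537109375, 268.2808837890625), (21.96128273010254, 52.09246063232422), 12.994616508483887) [[185.49435 291.19098]
 [197.20782 240.43257]
 [218.60672 245.37079]
 [206.89325 296.1292 ]]
[0.38643253 0.33577346 0.012     ]
[0.52451009 0.30881499 0.012     ]
[0.51214572 0.24944087 0.012     ]
[0.37460778 0.27672874 0.012     ]
red [189 283] [201 291] [198.22727273 287.31818182] [0.39868952 0.29144792 0.05      ]
```

View pics/tcrop.png

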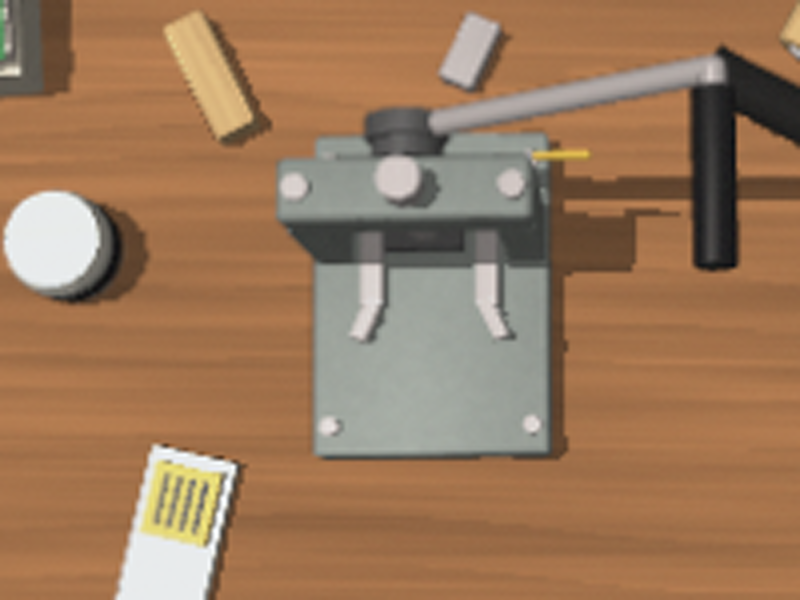

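View pics/scrop.png

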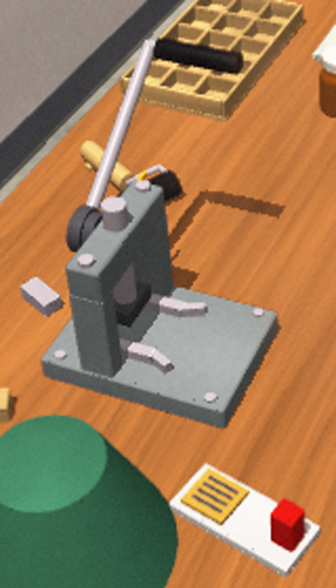

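Run:
```python
from h import *
d=pickle.load(open("c0.pkl","rb"));T=d["top"];S=d["side"]
t=T["pixels"].astype(float)
# bed edges: red-minus-blue: wood high, grey low
f=t[...,2]-t[...,0]
def edge(profile):
    g=np.abs(np.diff(profile));i=g.argmax();a=g[max(i-2,0):i+3];return (np.arange(max(i-2,0),max(i-2,0)+len(a))@a)/a.sum()+.5
def line(pts,ax,z):
    P=np.array([onz(T,p,z)[:2] for p in pts])
    return P,cv2.fitLine(P.astype(np.float32),cv2.DIST_HUBER,0,1e-4,1e-4).ravel()
L=[(230+edge(f[r,230:248]),r) for r in range(205,240)]
Rr=[(290+edge(f[r,290:306]),r) for r in range(205,240)]
F=[(c,238+edge(f[238:252,c])) for c in range(243,294)]
for n,p,ax in(("L",L,0),("R",Rr,0),("F",F,1)):
    P,l=line(p,ax,.03);v=l[:2];print(n,l,np.degrees(np.arctan2(v[1],v[0])),p[0],p[-1], P[0],P[-1])
# also table-level alternatives are invisible; hand bar: dark pixels
g=cv2.cvtColor(T["pixels"],cv2.COLOR_BGR2GRAY)
b=(g[140:205,325:350]<40)
q=np.argwhere(b)[:,::-1]+[325,140];print("bar top",cv2.minAreaRect(q.astype(np.float32)))
for r in range(150,200,4):
    c=np.where(g[r,325:350]<45)[0]+325;print(r,c.min() if len(c) else None,c.max() if len(c) else None)
```

```text
L [0.9994084  0.03439179 0.5721057  0.19616789] 1.970893 (np.float64(237.69540229885058), 205) (np.float64(237.66666666666666), 239) [0.62081024 0.19794249] [0.52899029 0.19479635]
R [0.9995974  0.02837398 0.5774596  0.03553901] 1.6259274 (np.float64(297.46078431372547), 205) (np.float64(297.6636363636364), 239) [0.62339238 0.03679417] [0.53176107 0.03425262]
F [ 0.0248772  -0.99969053  0.5165104   0.09603203] -88.574486 (243, np.float64(244.5)) (293, np.float64(244.16666666666666)) [0.51451876 0.17998809] [0.51774043 0.04638927]
bar top ((341.0, 169.0), (54.0, 16.0), 90.0)
150 342 349
154 333 349
158 333 349
162 333 343
166 333 343
170 334 343
174 333 343
178 333 343
182 334 343
186 334 343
190 334 343
194 334 343
198 None None
```

Run:
```python
from h import *
d=pickle.load(open("c0.pkl","rb"));T=d["top"];S=d["side"]
print("cam",ray(T,(320,240))[0],ray(S,(320,240))[0])
im=T["pixels"];hsv=cv2.cvtColor(im,cv2.COLOR_BGR2HSV)
g=cv2.cvtColor(im,cv2.COLOR_BGR2GRAY)
# bright steel parts
m=(g>150)&(hsv[...,1]<50)
n,lab,st,ce=cv2.connectedComponentsWithStats(m.astype(np.uint8))
for i in range(1,n):
    x,y,w,h,a=st[i]
    if 225<x<305 and 160<y<250 and a>2: print("top",st[i],ce[i],{z:np.round(onz(T,ce[i],z)[:2],4) for z in(.03,.042,.179,.206)})
for r in range(196,218,2): print(r,''.join('%4d'%v for v in g[r,244:290]))
im=S["pixels"]
crop(im,195,225,320,365,5,"pics/sp.png")
```

```text
cam [ 0.4310211  -0.02548572  1.28610799] [0.12023362 0.94153397 0.9854897 ]
top [240 165  11   5  29] [243.93103448 166.44827586] {0.03: array([0.7271, 0.185 ]), 0.042: array([0.7243, 0.183 ]), 0.179: array([0.692, 0.16 ]), 0.206: array([0.6856, 0.1555])}
top [272 164  24   5  77] [282.98701299 165.75324675] {0.03: array([0.7306, 0.0786]), 0.042: array([0.7277, 0.0776]), 0.179: array([0.695 , 0.0663]), 0.206: array([0.6886, 0.064 ])}
top [230 169  35  14 281] [248.14946619 176.79359431] {0.03: array([0.6986, 0.1724]), 0.042: array([0.696 , 0.1705]), 0.179: array([0.6668, 0.1489]), 0.206: array([0.6611, 0.1447])}
top [267 172  24  11 125] [281.336 178.512] {0.03: array([0.6952, 0.0821]), 0.042: array([0.6926, 0.0811]), 0.179: array([0.6638, 0.0693]), 0.206: array([0.6582, 0.067 ])}
top [ 239  196   57   47 2380] [265.85630252 220.48697479] {0.03: array([0.5801, 0.1206]), 0.042: array([0.5786, 0.1192]), 0.179: array([0.5624, 0.1033]), 0.206: array([0.5592, 0.1001])}
top [295 200   1   4   4] [295.  201.5] {0.03: array([0.6328, 0.0436]), 0.042: array([0.6309, 0.043 ]), 0.179: array([0.
[... 1426 characters left out ...]
2 162 164 165 165 164 161 163 164 163 165 164 164 161 161 161 160 161 161 161 161 158 158 158 157 181 205 209 210 160 111 145 153 153
212  161 159 160 168 200 215 215 202 140  89 136 160 164 164 163 162 164 164 164 163 165 163 164 163 164 162 164 162 162 162 161 160 159 159 159 158 158 157 181 205 210 208 160 112 143 150
214  160 160 160 157 153 175 188 139  89  91 143 163 164 164 165 165 166 165 164 164 164 164 165 164 161 162 161 161 161 161 159 160 161 159 159 157 157 155 156 159 155 123 103  92  90 144
216  161 161 162 161 161 159 158 158 158 160 164 164 165 165 164 164 165 167 167 167 168 167 165 162 162 160 160 160 160 162 162 162 160 161 159 158 158 156 156 156 155 155 154 153 155 155
```

View pics/sp.png

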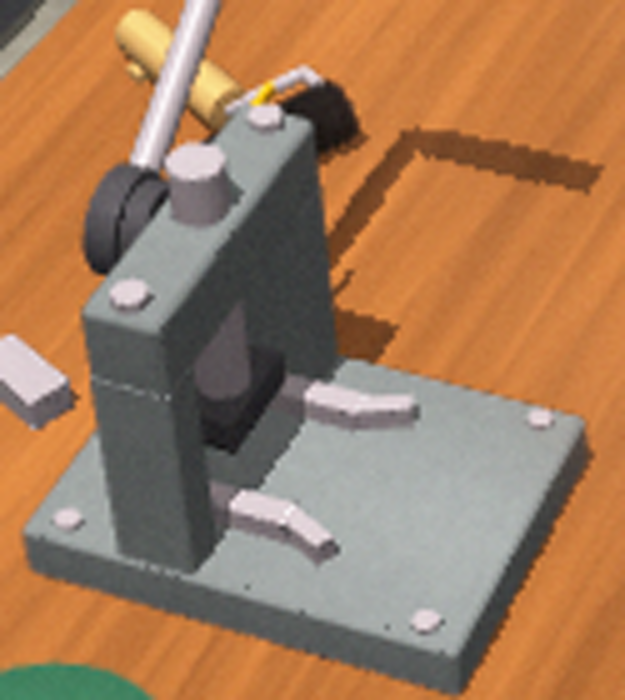

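Run:
```python
from h import *
d=pickle.load(open("c0.pkl","rb"));T=d["top"];S=d["side"]
def cc(x,y,k=4,x0=160,y0=130): return ((x+.5)/k-.5+x0,(y+.5)/k-.5+y0)
def m(n,a,b,z,C=T):
    A=onz(C,a,z);B=onz(C,b,z);M=(A+B)/2;print(n,A[:2].round(4),B[:2].round(4),"mid",M[:2].round(4),"w",np.linalg.norm(A-B).round(4),"yaw",np.degrees(np.arctan2(-(B-A)[0],-(B-A)[1])).round(2)*-1)
m("railsT",(255.0,200),(278.52,200),.042)
m("railsT204",(255.0,204),(278.52,204),.042)
m("boltsT",cc(329,425),cc(531,424),.032)
m("colboltsT",cc(293,186),cc(511,183),.182)
m("ram",cc(398,177),cc(398,177),.206)
m("frontT z0",(237.9,244.5),(297.5,244.2),.0)
m("frontT z3",(237.9,244.0),(297.5,243.7),.03)
s=lambda x,y: cc(x,y,5,195,225)
m("boltsS front",s(427,620),s(540,417),.032,S)
m("boltS back L",s(68,518),s(68,518),.032,S)
m("colboltsS",s(129,294),s(265,117),.182,S)
m("frontcornersS",s(458,656),s(584,419),.03,S)
m("BLcornerS",s(27,536),s(27,536),.03,S)
m("railtipsS",s(325,556),s(416,419),.03,S)
print(onz(S,s(302,392),.042),onz(S,s(235,497),.042))
for a,b in((cc(329,425),s(427,620)),(cc(531,424),s(540,417)),(cc(293,186),s(129,294)),(cc(511,183),s(265,117)),(cc(398,177),s(195,160))): print(tri(T,a,S,b))
```

```text
railsT [0.6332 0.1499] [0.6342 0.087 ] mid [0.6337 0.1185] w 0.0629 yaw 0.91
railsT204 [0.6224 0.1495] [0.6234 0.0867] mid [0.6229 0.1181] w 0.0628 yaw 0.91
boltsT [0.5374 0.1834] [0.5404 0.0484] mid [0.5389 0.1159] w 0.135 yaw 1.27
colboltsT [0.6673 0.1851] [0.671  0.0549] mid [0.6692 0.12  ] w 0.1303 yaw 1.63
ram [0.6684 0.1192] [0.6684 0.1192] mid [0.6684 0.1192] w 0.0 yaw 180.0
frontT z0 [0.5163 0.1989] [0.5199 0.0358] mid [0.5181 0.1174] w 0.1631 yaw 1.29
frontT z3 [0.5156 0.1937] [0.5192 0.0344] mid [0.5174 0.1141] w 0.1593 yaw 1.29
boltsS front [0.5363 0.1849] [0.5413 0.0488] mid [0.5388 0.1169] w 0.1362 yaw 2.1
boltS back L [0.7169 0.1906] [0.7169 0.1906] mid [0.7169 0.1906] w 0.0 yaw 180.0
colboltsS [0.6674 0.1857] [0.6711 0.056 ] mid [0.6692 0.1208] w 0.1297 yaw 1.66
frontcornersS [0.5156 0.1972] [0.522  0.0404] mid [0.5188 0.1188] w 0.1569 yaw 2.36
BLcornerS [0.7298 0.206 ] [0.7298 0.206 ] mid [0.7298 0.206 ] w 0.0 yaw 180.0
railtipsS [0.5968 0.1658] [0.5968 0.0702] mid [0.5968 0.118 ] w 0.0957 yaw 0.02
[0.6495691  0.08472278 0.042     ] [0.64602312 0.15821878 0.042     ]
(array([0.53729426, 0.1836182 , 0.03025031]), np.float64(0.0005382467914521035))
(array([0.54084163, 0.04861452, 0.03188866]), np.float64(0.0009488147501152004))
(array([0.66752666, 0.18526556, 0.18159673]), np.float64(0.0002192243770022503))
(array([0.67145418, 0.05505484, 0.1811577 ]), np.float64(0.00047541977280345777))
(array([0.66908323, 0.11954856, 0.20489085]), np.float64(0.0009485162040349128))
```

Run:
```python
from h import *
d=pickle.load(open("c0.pkl","rb"));T=d["top"];S=d["side"]
crop(T["pixels"],170,230,240,305,8,"pics/rt.png");crop(S["pixels"],250,370,345,440,8,"pics/rs.png")
```

```text
(no output)
```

View pics/rt.png

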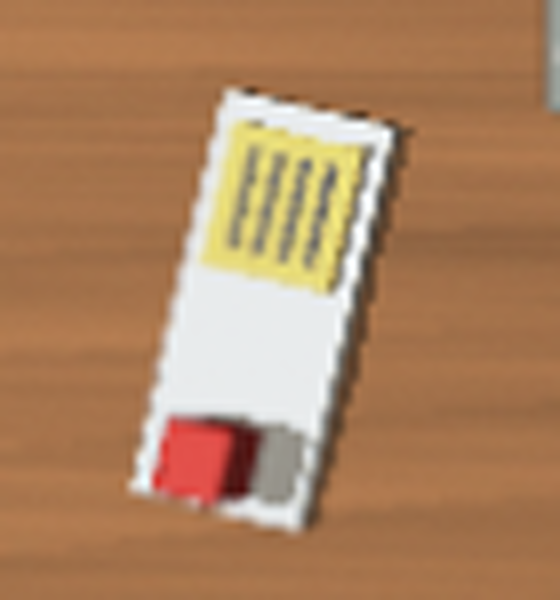

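View pics/rs.png

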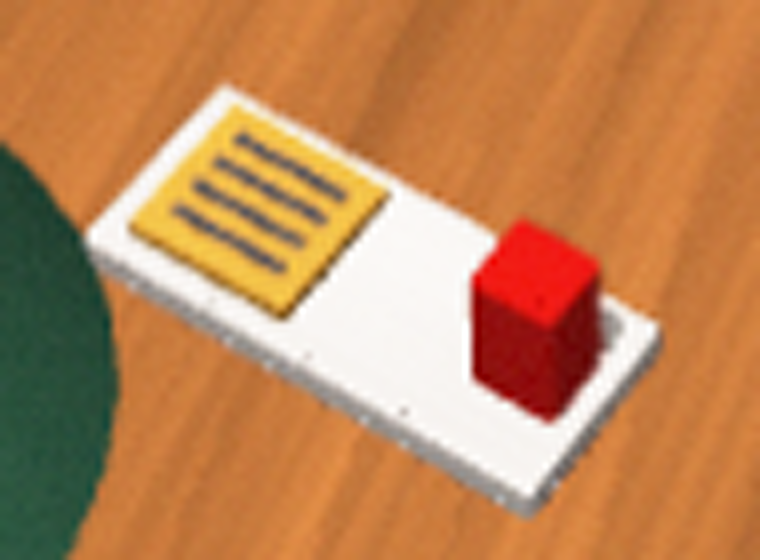

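Run:
```python
from h import *
d=pickle.load(open("c0.pkl","rb"));T=d["top"];S=d["side"]
f=lambda x,y,x0,y0:((x+.5)/8-.5+x0,(y+.5)/8-.5+y0)
t=lambda x,y:f(x,y,170,230); s=lambda x,y:f(x,y,250,370)
print("gripT",[onz(T,p,.056).round(4) for p in(t(194,461),)])
print("gripS",onz(S,s(536,272),.056).round(4))
print("tri",tri(T,t(194,461),S,s(536,272)))
ct=[t(228,90),t(395,128),t(303,530),t(132,490)];cs=[s(222,85),None,s(660,328),s(530,500),]
c=np.array([onz(T,p,.012) for p in ct]);print(c.mean(0),c.round(4))
print([onz(S,s(*p),.012).round(4) for p in((90,240),(222,85),(660,328),(530,500))])
import scipy.spatial.transform as st
from cell import arm
x=arm.read_state();R=st.Rotation.from_euler('xyz',x['tool_rot']).as_matrix();print(R.round(3))
tin=onz(T,(174.5,189.5),.055);jar=onz(T,(469,208.5),.09);print("tin",tin,"jar",jar)
```

```text
gripT [array([0.3989, 0.3016, 0.056 ])]
gripS [0.398  0.3063 0.056 ]
tri (array([0.39909113, 0.30296311, 0.0513003 ]), np.float64(0.0006482017900266679))
[0.44953511 0.29111168 0.012     ] [[0.5235 0.3064 0.012 ]
 [0.5116 0.2485 0.012 ]
 [0.3755 0.2753 0.012 ]
 [0.3875 0.3342 0.012 ]]
[array([0.5219, 0.3101, 0.012 ]), array([0.5119, 0.252 , 0.012 ]), array([0.3755, 0.2803, 0.012 ]), array([0.3867, 0.3389, 0.012 ])]
[[ 0.245 -0.     0.969]
 [-0.969  0.001  0.245]
 [-0.001 -1.     0.   ]]
tin [0.65641895 0.36532749 0.055     ] jar [ 0.61355836 -0.41096154  0.09      ]
```

```bash
cat >> h.py <<'E'
from scipy.spatial.transform import Rotation as Ro
def where(arm,target=None,yaw=None):
    s=arm.read_state();R=Ro.from_euler('xyz',s['tool_rot']).as_matrix();p=np.array(s['ee_pos'])
    y=np.degrees(np.arctan2(R[1,0],R[0,0]))
    print("t",round(s['t'],3),"tcp",p.round(4),"yaw",y.round(2),"F",np.round(s['ft_force'],2),"open",round(s['opening'],4),"q",np.round(s['joints'],2))
    if target is not None:
        print("shift in tool axes (mm):",(1000*R.T@(np.array(target)-p)).round(1))
    if yaw is not None: print("turn about tool y (deg):",round(-((yaw-y+180)%360-180),2))
E
echo
```

>>> {"api": "drive_tool", "payload": {"targets": [[1, [-0.0187, 0, 0.0476], 0], [1, [-0.0187, 0, 0.0476], 0], [1, [-0.0187, 0, 0.0476], 0], [1, [-0.0187, 0, 0.0476], 0], [1, [-0.0187, 0, 0.0476], 0], [1, [-0.0187, 0, 0.0476], 0], [1, [-0.0187, 0, 0.0476], 0]]}}

```text
t: 0.98
ee_pos: [0.4208, -0.2991, 0.2385]
tool_rot: [-1.571, 0.0, -1.323]
ft_force: [1.2, -0.7, 0.1]
opening: 0.088
```

```bash
python3 -c "
from h import *
from cell import arm
where(arm,(.41,.29,.20),-101.1)"
```

```text
t 0.975 tcp [ 0.4208 -0.2991  0.2385] yaw -75.8 F [ 1.22 -0.66  0.1 ] open 0.088 q [-0.85  0.29  1.52 -0.    1.32  0.48]
shift in tool axes (mm): [-573.8   38.7  134. ]
turn about tool y (deg): 25.3
```

>>> {"api": "drive_tool", "payload": {"targets": [[1, [-0.0522, 0.0035, 0.0122], 0], [1, [-0.0522, 0.0035, 0.0122], 0], [1, [-0.0522, 0.0035, 0.0122], 0], [1, [-0.0522, 0.0035, 0.0122], 0], [1, [-0.0522, 0.0035, 0.0122], 0], [1, [-0.0522, 0.0035, 0.0122], 0], [1, [-0.0522, 0.0035, 0.0122], 0], [1, [-0.0522, 0.0035, 0.0122], 0], [1, [-0.0522, 0.0035, 0.0122], 0], [1, [-0.0522, 0.0035, 0.0122], 0], [1, [-0.0522, 0.0035, 0.0122], 0]]}}

```text
t: 2.35
ee_pos: [0.4085, 0.291, 0.1999]
tool_rot: [-1.571, -0.0, -1.323]
ft_force: [0.5, -0.8, 0.2]
opening: 0.0882
```

>>> {"api": "drive_tool", "payload": {"targets": [[1, [0, 0, 0], 8.5], [1, [0, 0, 0], 8.5], [1, [0, 0, 0], 8.3], [1, [0, 0, 0], 0]]}}

```text
t: 2.85
ee_pos: [0.4088, 0.2892, 0.2]
tool_rot: [-1.571, -0.0, -1.763]
ft_force: [-0.1, -0.2, -0.8]
opening: 0.0884
```

```bash
python3 -c "
from h import *
from cell import arm
where(arm,(.3988,.3025,.10),-101.1)
d={n:arm.read_camera(n) for n in('top','side')}
pickle.dump(d,open('c1.pkl','wb'))
crop(d['top']['pixels'],120,180,320,330,4,'pics/t1.png');crop(d['side']['pixels'],200,300,400,450,4,'pics/s1.png')
"
```

```text
t 2.85 tcp [0.4088 0.2892 0.2   ] yaw -101.02 F [-0.1  -0.16 -0.75] open 0.0884 q [0.38 0.29 1.63 0.   1.22 2.14]
shift in tool axes (mm): [-11.2 100.  -12.3]
turn about tool y (deg): 0.08
```

View pics/t1.png

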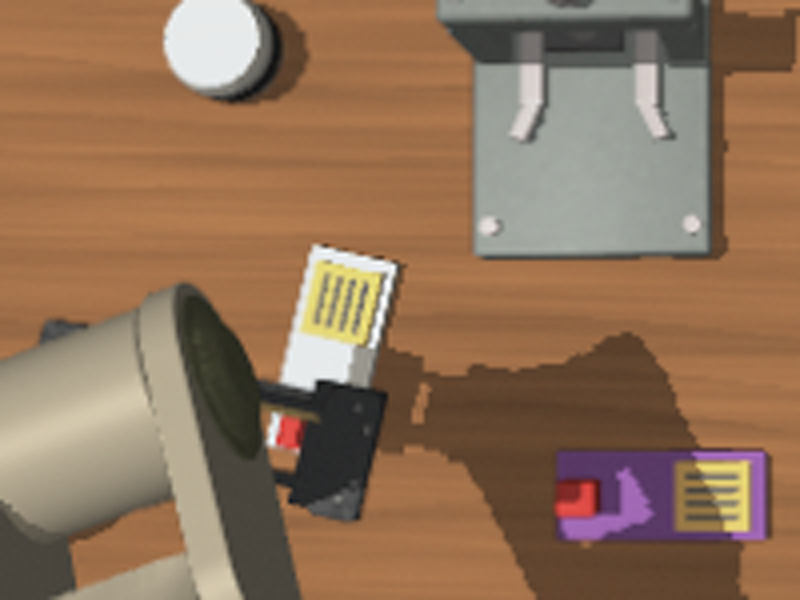

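View pics/s1.png

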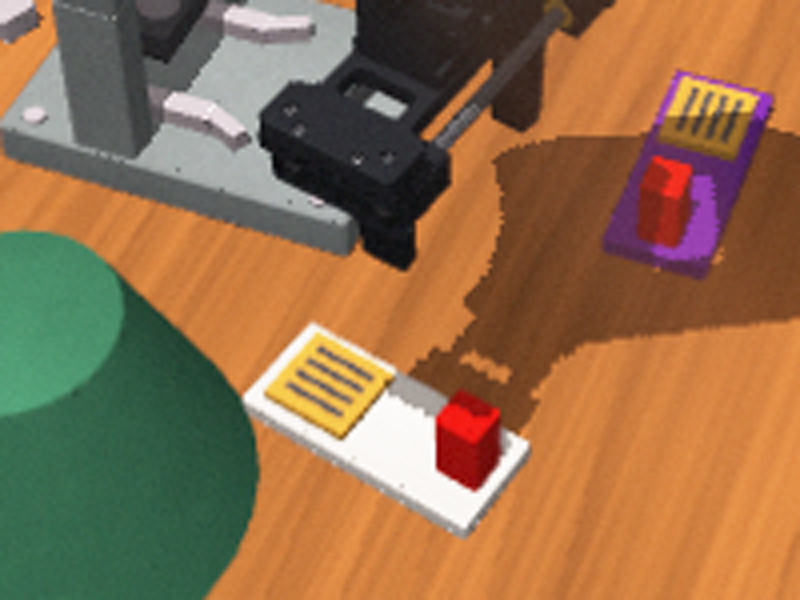

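The gripper is open above the red block (top crop: block at (290,432) between the fingers). I'll move in and down.

>>> {"api": "drive_tool", "payload": {"targets": [[1, [-0.0112, 0.045, -0.0123], 0], [1, [0, 0.05, 0], 0], [1, [0, 0.045, 0], 0], [1, [0, 0.025, 0], 0], [1, [0, 0.013, 0], 0], [1, [0, 0, 0], 0]], "squeeze": 15}}

```text
t: 3.7
ee_pos: [0.399, 0.3025, 0.0221]
tool_rot: [-1.571, -0.0, -1.764]
ft_force: [0.7, -1.1, 0.6]
opening: 0.0881
```

```bash
python3 -c "
from h import *
from cell import arm
where(arm,(.3988,.3025,.021),-101.1)
d={n:arm.read_camera(n) for n in('top','side')}
pickle.dump(d,open('c2.pkl','wb'))
crop(d['top']['pixels'],140,230,240,305,8,'pics/t2.png');crop(d['side']['pixels'],240,350,360,440,6.6,'pics/s2.png')
"
```

```text
t 3.7 tcp [0.399  0.3025 0.0221] yaw -101.05 F [ 0.69 -1.08  0.6 ] open 0.0881 q [0.41 0.55 1.79 0.   0.8  2.18]
shift in tool axes (mm): [ 0.1  1.1 -0.2]
turn about tool y (deg): 0.05
```

View pics/t2.png

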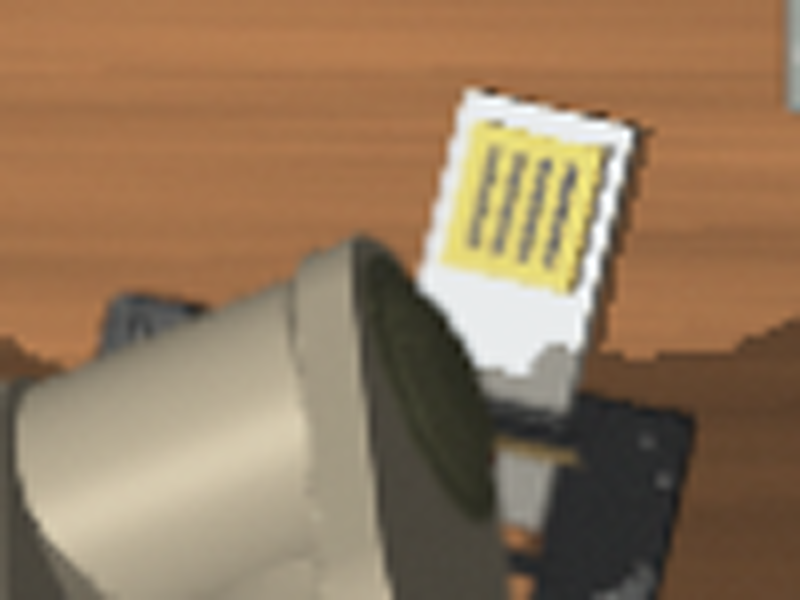

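View pics/s2.png

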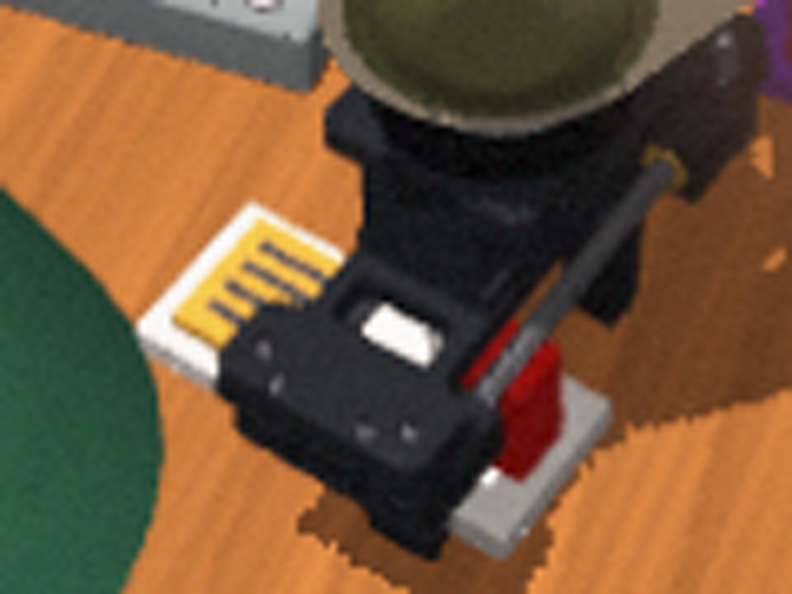

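Nothing is touching, and the block sits between the fingers. I'll close at 15 N.

>>> {"api": "drive_tool", "payload": {"targets": [[-1, [0, 0, 0], 0], [-1, [0, 0, 0], 0], [-1, [0, 0, 0], 0], [-1, [0, 0, 0], 0], [-1, [0, 0, 0], 0], [-1, [0, 0, 0], 0]], "squeeze": 20}}

```text
t: 4.55
ee_pos: [0.399, 0.3026, 0.0222]
tool_rot: [-1.571, -0.0, -1.765]
ft_force: [-0.2, 0.7, -0.1]
opening: 0.0303
```

```bash
python3 -c "
from h import *
from cell import arm
where(arm)
"
```

```text
t 4.55 tcp [0.399  0.3026 0.0222] yaw -101.11 F [-0.18  0.7  -0.12] open 0.0303 q [0.41 0.55 1.79 0.   0.8  2.18]
```

>>> {"api": "drive_tool", "payload": {"targets": [[-1, [0, 0, 0], 0], [-1, [0, 0, 0], 0]]}}

```text
t: 4.8
ee_pos: [0.399, 0.3026, 0.0222]
tool_rot: [-1.571, 0.0, -1.765]
ft_force: [-0.1, 0.5, 1.1]
opening: 0.0236
```

>>> {"api": "drive_tool", "payload": {"targets": [[-1, [0, -0.02, 0], 0], [-1, [0, -0.03, 0], 0], [-1, [0, -0.03, 0], 0], [-1, [0, 0, 0], 0]]}}

```text
t: 5.3
ee_pos: [0.3998, 0.3029, 0.1034]
tool_rot: [-1.568, 0.002, -1.764]
ft_force: [-0.3, -0.0, -2.0]
opening: 0.0237
```

```bash
python3 -c "
from h import *
from cell import arm
where(arm)
d={n:arm.read_camera(n) for n in('top','side')}
pickle.dump(d,open('c3.pkl','wb'))
crop(d['top']['pixels'],140,230,240,305,8,'pics/t3.png');crop(d['side']['pixels'],220,320,360,425,5.6,'pics/s3.png')
"
```

```text
t 5.3 tcp [0.3998 0.3029 0.1034] yaw -101.1 F [-0.26 -0.01 -2.05] open 0.0237 q [ 0.41  0.41  1.74 -0.    0.98  2.18]
```

View pics/t3.png

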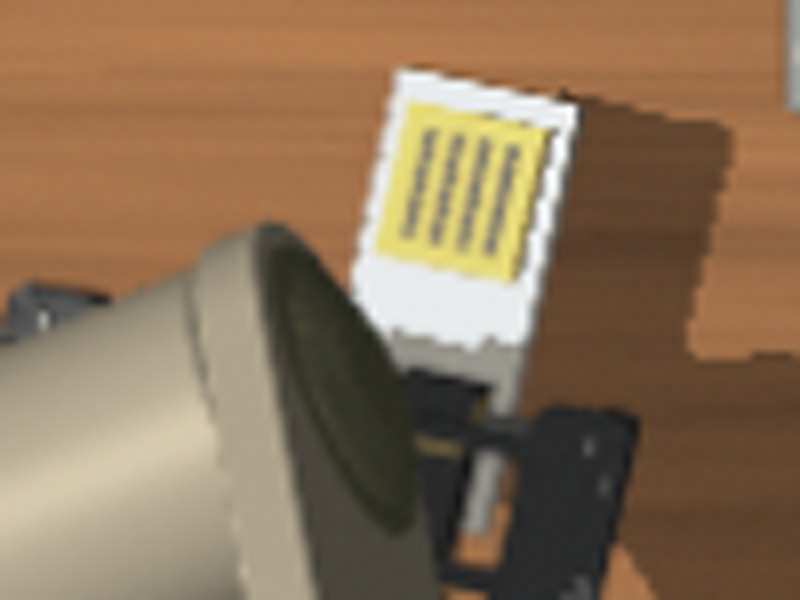

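View pics/s3.png

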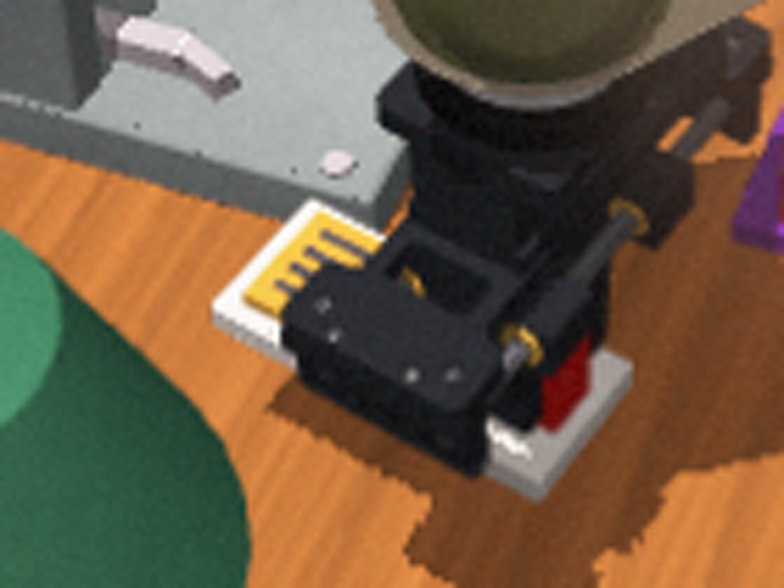

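```bash
python3 -c "
from h import *
from cell import arm
where(arm,(.455,.114,.105),-88.35)
"
```

```text
t 5.4 tcp [0.3985 0.3023 0.1011] yaw -101.1 F [ 0.61  0.59 -1.8 ] open 0.0239 q [0.41 0.42 1.74 0.   0.98 2.18]
shift in tool axes (mm): [173.9  -3.8  91.7]
turn about tool y (deg): -12.75
```

>>> {"api": "drive_tool", "payload": {"targets": [[-1, [0.015, -0.002, 0.008], 0], [-1, [0.029, -0.002, 0.0153], 0], [-1, [0.029, 0, 0.0153], 0], [-1, [0.029, 0, 0.0153], 0], [-1, [0.029, 0, 0.0153], 0], [-1, [0.029, 0, 0.0153], 0], [-1, [0.014, 0, 0.0073], 0], [-1, [0, 0, 0], -4.5], [-1, [0, 0, 0], -4.25], [-1, [0, 0, 0], -4], [-1, [0, 0, 0], 0]]}}

```text
t: 6.78
ee_pos: [0.4553, 0.1141, 0.1058]
tool_rot: [-1.572, 0.0, -1.543]
ft_force: [0.3, 0.1, -1.5]
opening: 0.0241
```

```bash
python3 -c "
from h import *
from cell import arm
where(arm,(.4653,.1143,.0562),-88.35)
d={n:arm.read_camera(n) for n in('top','side')}
pickle.dump(d,open('c4.pkl','wb'))
crop(d['top']['pixels'],180,160,340,280,5,'pics/t4.png');crop(d['side']['pixels'],200,270,360,390,5,'pics/s4.png')
"
```

```text
t 6.775 tcp [0.4553 0.1141 0.1058] yaw -88.38 F [ 0.26  0.12 -1.52] open 0.0241 q [-0.    0.35  1.83  0.    0.96  1.54]
shift in tool axes (mm): [ 0.1 49.6 10.1]
turn about tool y (deg): -0.03
```

View pics/t4.png

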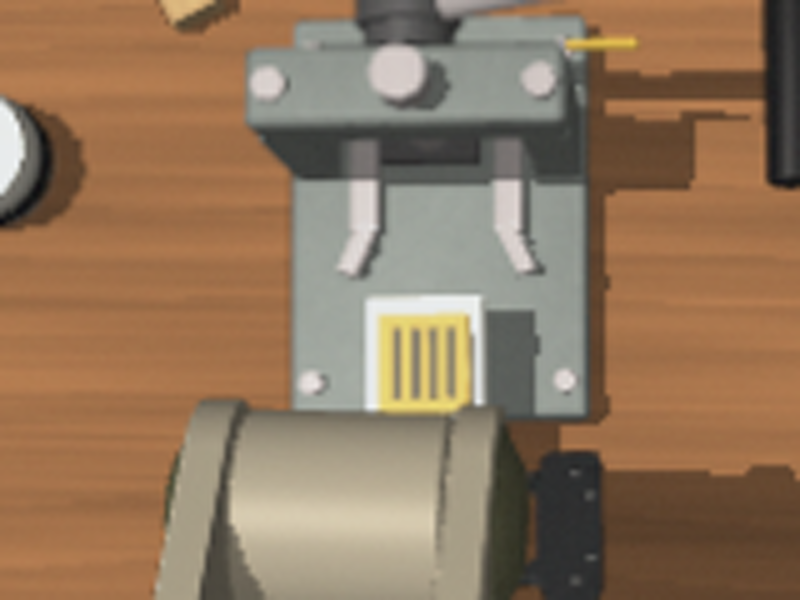

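View pics/s4.png

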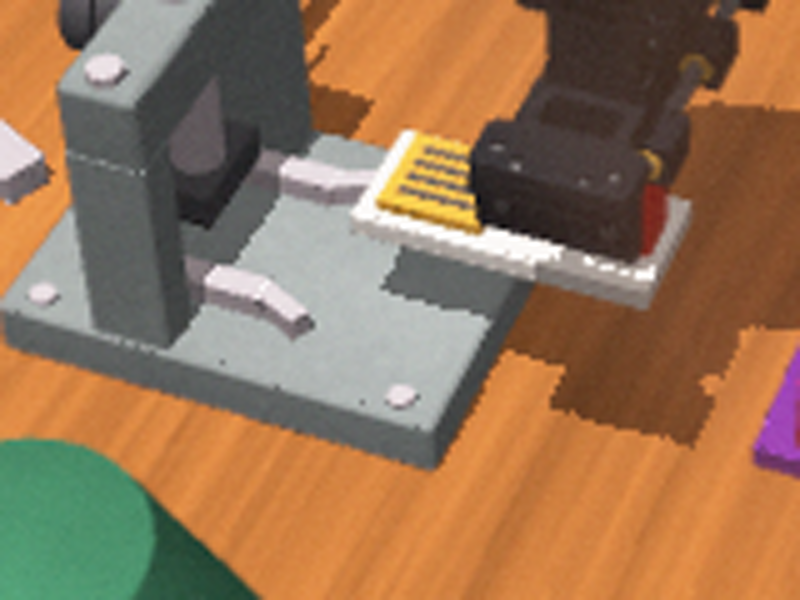

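The carrier is level and straight over the front of the bed (front edge at y≈297, x 367–483 in the top crop), with the rails ahead of it. I'll lower it.

>>> {"api": "drive_tool", "payload": {"targets": [[-1, [0, 0.02, 0.005], 0], [-1, [0, 0.02, 0.005], 0], [-1, [0, 0.0096, 0], 0], [-1, [0, 0, 0], 0]]}}

```text
t: 7.38
ee_pos: [0.4652, 0.1145, 0.0563]
tool_rot: [-1.572, 0.0, -1.542]
ft_force: [0.3, -0.5, -1.9]
opening: 0.0237
```

```bash
python3 -c "
from h import *
from cell import arm
where(arm,(.4653,.1143,.0532),-88.35)
d={n:arm.read_camera(n) for n in('top','side')}
pickle.dump(d,open('c5.pkl','wb'))
crop(d['top']['pixels'],220,180,320,255,8,'pics/t5.png');crop(d['side']['pixels'],200,270,360,390,5,'pics/s5.png')
g=cv2.cvtColor(d['top']['pixels'],cv2.COLOR_BGR2GRAY)
for r in (200,204,222,225,228,231): print(r,' '.join('%d'%v for v in g[r,246:288]))
"
```

```text
t 7.375 tcp [0.4652 0.1145 0.0563] yaw -88.38 F [ 0.28 -0.54 -1.85] open 0.0237 q [-0.    0.45  1.84  0.    0.85  1.54]
shift in tool axes (mm): [0.2 3.1 0.1]
turn about tool y (deg): -0.03
200 157 157 157 165 197 213 214 214 214 152 87 140 161 159 159 161 161 161 160 162 164 163 161 160 160 161 163 162 161 160 159 158 168 200 207 209 209 208 127 90 144 153
204 159 159 158 166 198 214 217 216 214 152 87 142 162 161 160 161 162 163 164 162 162 161 162 162 162 161 162 161 160 161 161 160 168 201 208 210 216 210 126 88 143 155
222 163 164 164 166 167 166 166 166 166 149 218 235 222 209 209 208 208 207 206 204 204 207 208 207 207 207 208 205 207 175 165 227 151 93 95 149 159 157 158 157 159 158
225 164 165 165 164 165 166 168 167 167 151 218 235 221 207 207 155 149 196 163 118 190 192 137 171 202 160 135 193 206 174 226 235 151 93 91 148 158 157 157 158 157 158
228 166 164 163 165 166 165 164 164 167 151 218 234 221 208 207 154 149 197 163 119 190 193 139 170 203 160 134 194 207 174 226 235 150 94 93 150 160 160 158 158 158 156
231 166 167 169 168 167 167 168 169 170 151 218 235 221 209 207 155 149 197 164 119 189 192 137 171 201 161 135 194 206 175 226 235 151 92 144 158 160 160 158 159 160 159
```

View pics/t5.png

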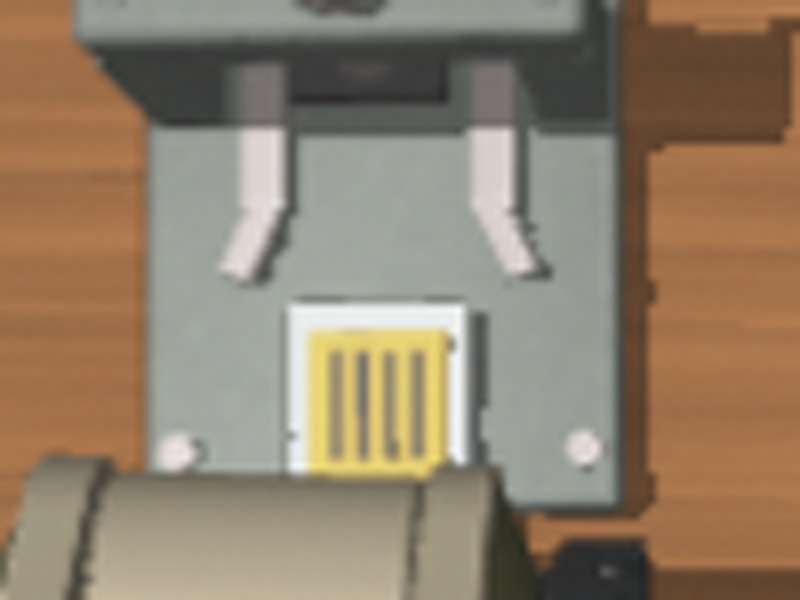

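View pics/s5.png

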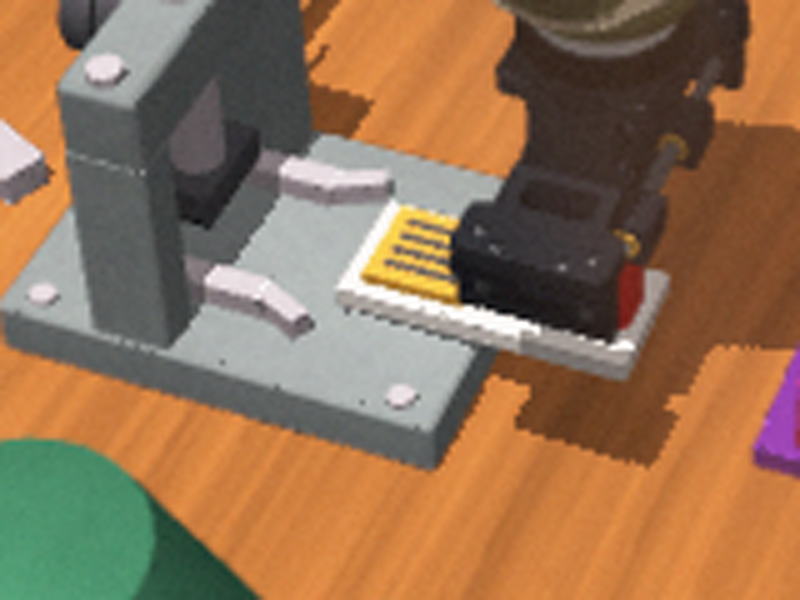

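```bash
python3 -c "
from h import *
d=pickle.load(open('c5.pkl','rb'));T=d['top']
a=onz(T,(266.8,227),.046);b=onz(T,(266.75,202),.042);print(a,b,np.degrees(np.arctan2((b-a)[1],(b-a)[0])))
u=np.array([np.cos(np.radians(1.65)),np.sin(np.radians(1.65))]);n=np.array([-u[1],u[0]]);o=np.array([.6492,.1196])
print('lateral carrier, rails in press frame',(a[:2]-o)@n,(b[:2]-o)@n)
print('front edge', ((onz(T,(267,217.8),.046)[:2]-o)@u))
"
```

```text
[0.56087641 0.11575094 0.046     ] [0.62829339 0.11829016 0.042     ] 2.1569842875046112
lateral carrier, rails in press frame -0.001304274647036654 -0.0007073172239754519
front edge -0.06390962307650107
```

>>> {"api": "drive_tool", "payload": {"targets": [[-1, [-0.0004, 0.0016, 0.004], 0], [-1, [0, 0.0015, 0.008], 0], [-1, [0, 0, 0.008], 0], [-1, [0, 0, 0.008], 0], [-1, [0, 0, 0.008], 0], [-1, [0, 0, 0.004], 0], [-1, [0, 0, 0], 0]]}}

```text
t: 8.35
ee_pos: [0.5057, 0.116, 0.0535]
tool_rot: [-1.571, -0.0, -1.542]
ft_force: [-0.3, -0.6, -2.4]
opening: 0.0241
```

```bash
python3 -c "
from h import *
from cell import arm
where(arm)
d={n:arm.read_camera(n) for n in('top','side')}
pickle.dump(d,open('c6.pkl','wb'))
crop(d['top']['pixels'],220,180,320,255,8,'pics/t6.png');crop(d['side']['pixels'],200,270,360,390,5,'pics/s6.png')
"
```

```text
t 8.35 tcp [0.5057 0.116  0.0535] yaw -88.35 F [-0.27 -0.63 -2.4 ] open 0.0241 q [-0.    0.53  1.72 -0.    0.89  1.54]
```

View pics/t6.png

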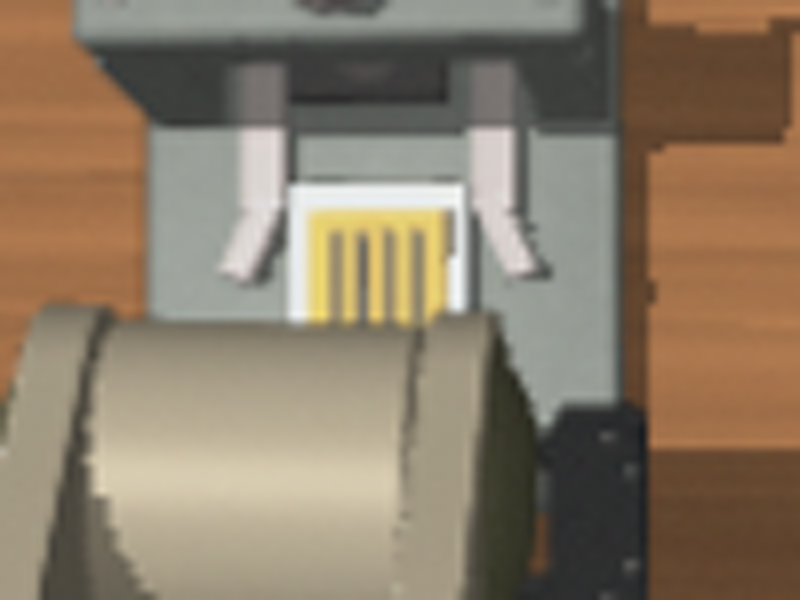

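View pics/s6.png

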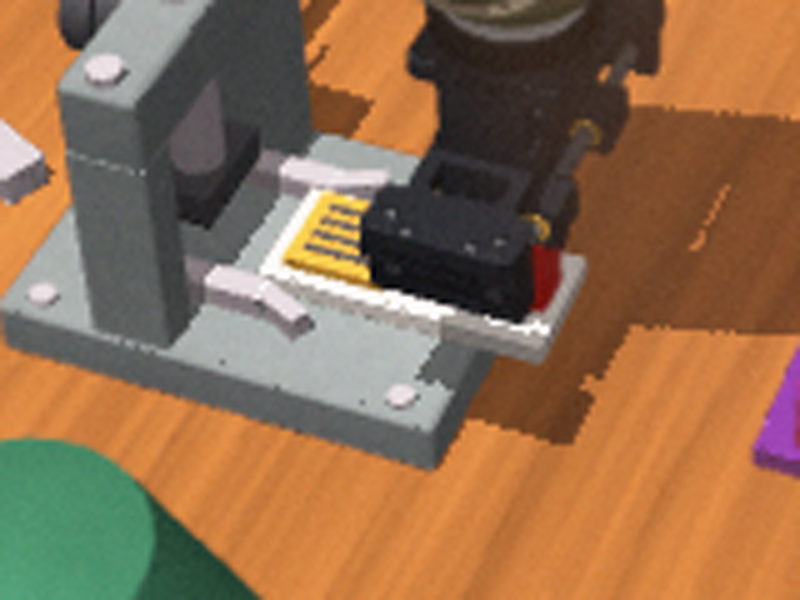

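The carrier's front is in the straight rails and centred, with no side force. Sliding on.

>>> {"api": "drive_tool", "payload": {"targets": [[-1, [0, 0, 0.006], 0], [-1, [0, 0, 0.006], 0], [-1, [0, 0, 0.006], 0], [-1, [0, 0, 0.006], 0], [-1, [0, 0, 0.006], 0]]}}

```text
t: 9.07
ee_pos: [0.536, 0.1169, 0.0535]
tool_rot: [-1.571, 0.0, -1.542]
ft_force: [0.8, -0.2, -1.9]
opening: 0.024
```

>>> {"api": "drive_tool", "payload": {"targets": [[-1, [0, 0, 0.006], 0], [-1, [0, 0, 0.006], 0], [-1, [0, 0, 0.006], 0], [-1, [0, 0, 0.006], 0], [-1, [0, 0, 0.006], 0], [-1, [0, 0, 0], 0]]}}

```text
t: 9.82
ee_pos: [0.5659, 0.1177, 0.0535]
tool_rot: [-1.571, 0.0, -1.542]
ft_force: [0.7, 0.3, -2.3]
opening: 0.0236
```

```bash
python3 -c "
from h import *
from cell import arm
where(arm,(.5722,.1174,.0532),-88.35)
d={n:arm.read_camera(n) for n in('top','side')}
pickle.dump(d,open('c7.pkl','wb'))
crop(d['top']['pixels'],220,160,320,235,8,'pics/t7.png');crop(d['side']['pixels'],200,250,360,370,5,'pics/s7.png')
"
```

```text
t 9.825 tcp [0.5659 0.1177 0.0535] yaw -88.35 F [ 0.72  0.25 -2.34] open 0.0236 q [0.   0.63 1.53 0.   0.98 1.54]
shift in tool axes (mm): [0.5 0.3 6.3]
turn about tool y (deg): -0.0
```

View pics/t7.png

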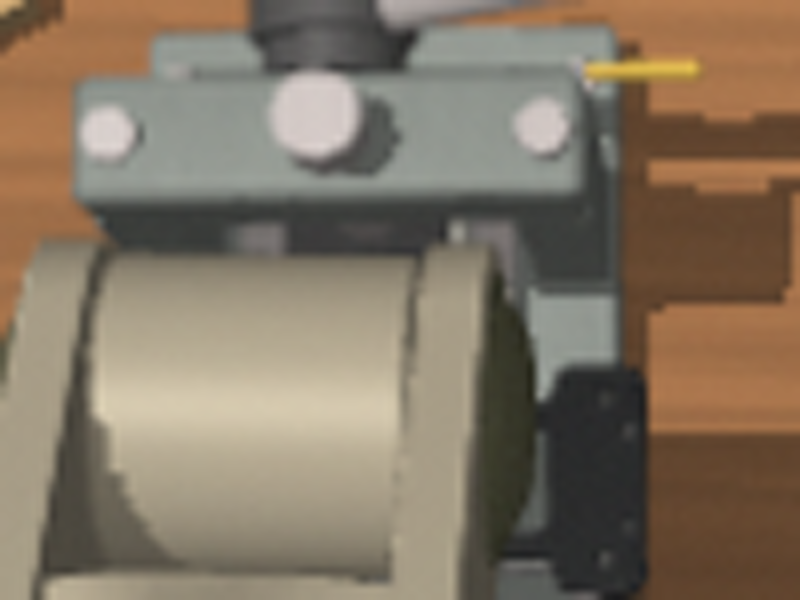

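View pics/s7.png

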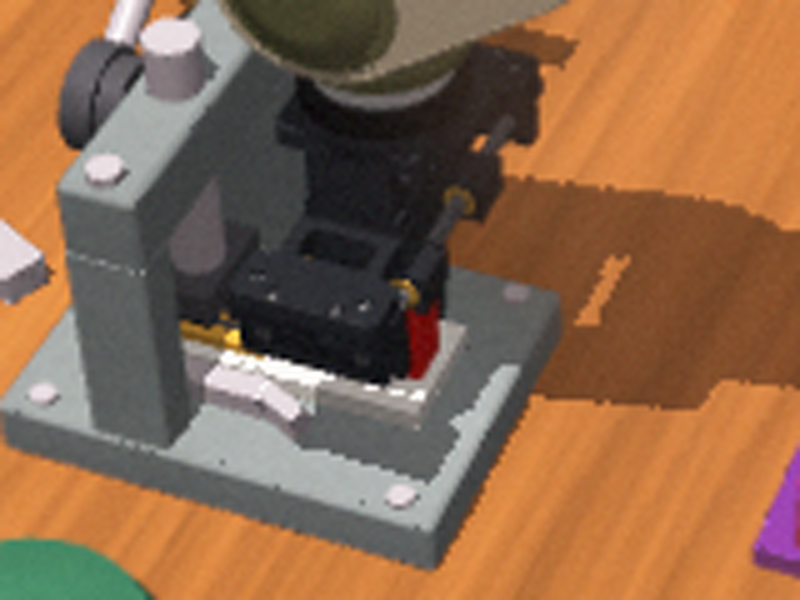

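>>> {"api": "drive_tool", "payload": {"targets": [[-1, [0, 0, 0.002], 0], [-1, [0, 0, 0.002], 0], [-1, [0, 0, 0], 0]]}}

```text
t: 10.3
ee_pos: [0.5697, 0.1179, 0.0536]
tool_rot: [-1.571, 0.0, -1.542]
ft_force: [-0.6, -0.2, -1.5]
opening: 0.0239
```

>>> {"api": "drive_tool", "payload": {"targets": [[-1, [0, 0, 0.001], 0], [-1, [0, 0, 0.001], 0], [-1, [0, 0, 0], 0]]}}

```text
t: 10.68
ee_pos: [0.5716, 0.1179, 0.0535]
tool_rot: [-1.571, 0.0, -1.542]
ft_force: [-0.1, -0.3, -2.5]
opening: 0.024
```

>>> {"api": "drive_tool", "payload": {"targets": [[-1, [0, 0, 0.001], 0], [-1, [0, 0, 0], 0]]}}

```text
t: 10.92
ee_pos: [0.5719, 0.118, 0.0533]
tool_rot: [-1.573, 0.0, -1.542]
ft_force: [-4.6, -0.2, -1.3]
opening: 0.024
```

Contact with the stop shows as −4.6 N. I'll press 1 mm more, lower onto the bed, then open.

>>> {"api": "drive_tool", "payload": {"targets": [[-1, [0, 0, 0.0006], 0], [-1, [0, 0.0005, 0], 0], [-1, [0, 0.0005, 0], 0], [-1, [0, 0, 0], 0]]}}

```text
t: 11.42
ee_pos: [0.5718, 0.1181, 0.0523]
tool_rot: [-1.574, 0.0, -1.542]
ft_force: [-9.2, -0.1, 3.6]
opening: 0.0237
```

```bash
python3 -c "
from h import *
from cell import arm
where(arm)"
```

```text
t 11.425 tcp [0.5718 0.1181 0.0523] yaw -88.33 F [-9.25 -0.06  3.6 ] open 0.0237 q [ 0.    0.64  1.51 -0.    0.99  1.54]
```

>>> {"api": "drive_tool", "payload": {"targets": [[0.2, [0, 0, 0], 0], [0.2, [0, 0, 0], 0], [0.2, [0, 0, 0], 0], [0.2, [0, 0, 0], 0]]}}

```text
t: 11.92
ee_pos: [0.5733, 0.1179, 0.0526]
tool_rot: [-1.57, -0.0, -1.542]
ft_force: [-0.5, 0.2, -1.1]
opening: 0.0528
```

```bash
python3 -c "
from h import *
from cell import arm
where(arm)"
```

```text
t 11.925 tcp [0.5733 0.1179 0.0526] yaw -88.36 F [-0.45  0.21 -1.12] open 0.0528 q [ 0.    0.64  1.51 -0.    0.99  1.54]
```

>>> {"api": "drive_tool", "payload": {"targets": [[0.2, [0, -0.02, 0], 0], [0.2, [0, -0.03, 0], 0], [0.2, [0, -0.03, -0.02], 0], [-1, [0, -0.04, -0.04], 0], [-1, [0, -0.04, -0.04], 0], [-1, [0.03, -0.04, -0.03], 0], [-1, [0.05, -0.03, 0], 0], [-1, [0.05, -0.03, 0], 0], [-1, [0.05, -0.02, 0], 0], [-1, [0, 0, 0], 0]]}}

```text
t: 13.18
ee_pos: [0.4486, -0.0683, 0.3336]
tool_rot: [-1.569, -0.001, -1.546]
ft_force: [-0.5, 0.1, -0.2]
opening: 0.001
```

```bash
python3 -c "
from h import *
from cell import arm
where(arm)
d={n:arm.read_camera(n) for n in('top','side')}
pickle.dump(d,open('c8.pkl','wb'))
crop(d['top']['pixels'],220,140,380,260,5,'pics/t8.png');crop(d['side']['pixels'],190,150,350,370,2.7,'pics/s8.png')
crop(d['side']['pixels'],200,250,320,340,6.6,'pics/s8b.png')
"
```

```text
t 13.175 tcp [ 0.4486 -0.0683  0.3336] yaw -88.6 F [-0.47  0.15 -0.2 ] open 0.001 q [-0.41  0.1   1.52 -0.    1.52  1.14]
```

View pics/t8.png

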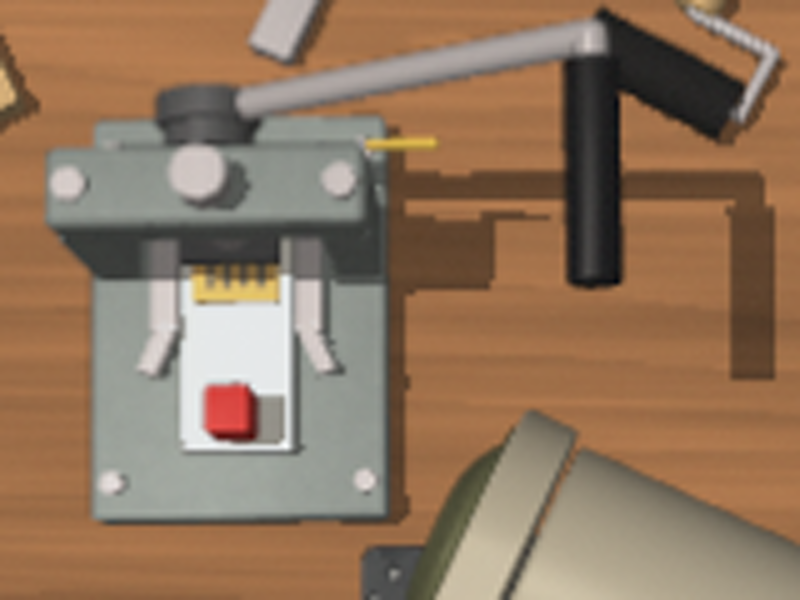

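View pics/s8.png

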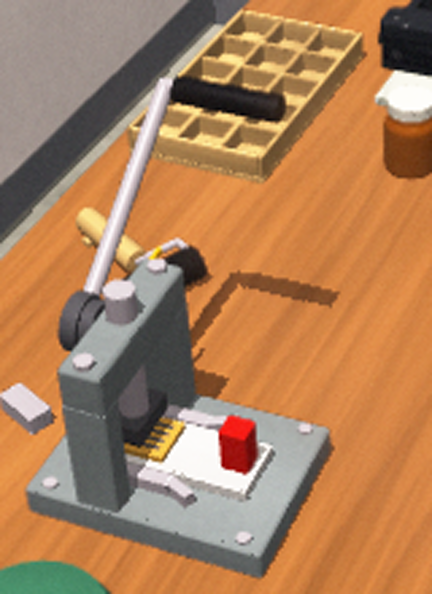

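View pics/s8b.png

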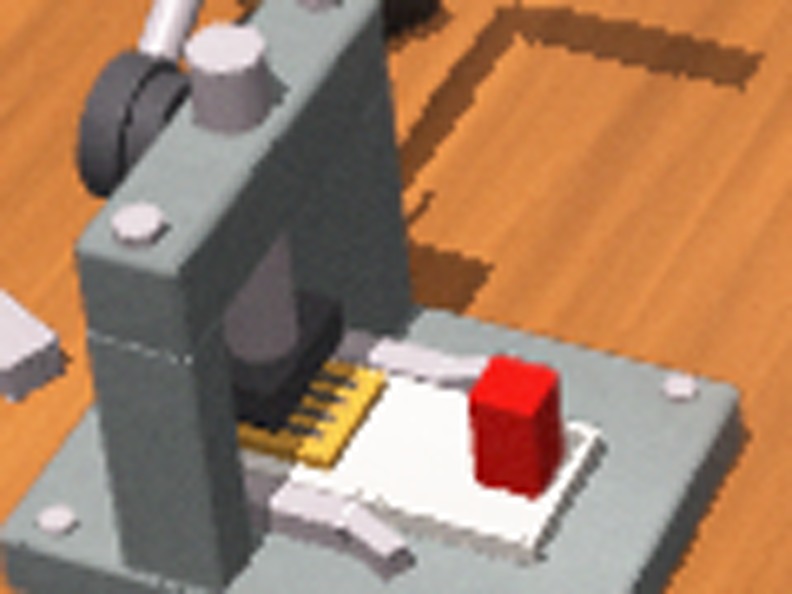

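```bash
python3 -c "
from h import *
d=pickle.load(open('c8.pkl','rb'));T=d['top'];S=d['side']
o=np.array([.6492,.1196]);u=np.array([.99959,.0288]);n=np.array([-u[1],u[0]])
f=lambda x,y:((x+.5)/5-.5+220,(y+.5)/5-.5+140)
for nm,p,z in(('rearL',f(181,450),.042),('rearR',f(296,451),.042),('frontvisL',f(183,280),.042),('blocktop',f(231,411),.086),('die rear L',f(193,303),.048),('die rear R',f(280,301),.048)):
  q=onz(T,p,z)[:2]-o;print(nm,(1000*np.array([q@u,q@n])).round(1))
fs=lambda x,y:((x+.5)/6.6-.5+200,(y+.5)/6.6-.5+250)
for nm,p,z in(('S rearR',fs(602,432),.042),('S rearL',fs(530,545),.042),('S block',fs(516,385),.086),('S dierear',fs(384,372),.048),('S',fs(330,466),.048)):
  q=onz(S,p,z)[:2]-o;print(nm,(1000*np.array([q@u,q@n])).round(1))
# hand bar
fb=lambda x,y:((x+.5)/2.7-.5+190,(y+.5)/2.7-.5+150)
print(tri(T,f(595,275),S,fb(280,107)),'near end'); print(tri(T,f(594,58),S,fb(175,85)),'far end')
print('pred bar', o+ -.182*n, 'level', o-.22*n)
"
```

```text
rearL [-94.5  28.4]
rearR [-95.8 -32.7]
frontvisL [-3.3 27.6]
blocktop [-79.3  -3.2]
die rear L [-16.8  21.4]
die rear R [-16.3 -24.9]
S rearR [-97. -27.]
S rearL [-95.   31.7]
S block [-79.5   2.6]
S dierear [-14.4 -22.5]
S [-17.   26.5]
(array([ 0.60732519, -0.06413888,  0.28482184]), np.float64(0.002483498388763065)) near end
(array([ 0.7046766 , -0.06181142,  0.28628276]), np.float64(0.0015021136936463366)) far end
pred bar [ 0.6544416  -0.06232538] level [ 0.655536  -0.1003098]
```

The carrier is home: its rear edge is at press x≈−95 mm in both views (expected −95), between the rails, and the lever is still up. The bar, triangulated at about (0.655, −0.063, 0.285), matches the given position. Next I'll go above the bar.

```bash
python3 -c "
from h import *
from cell import arm
where(arm,(.6394,-.0627,.325),-88.35)"
```

```text
t 13.275 tcp [ 0.4482 -0.0656  0.3323] yaw -88.4 F [-0.51 -0.18 -0.42] open 0.0008 q [-0.41  0.1   1.52  0.    1.52  1.14]
shift in tool axes (mm): [  2.4   7.2 191.2]
turn about tool y (deg): -0.05
```

>>> {"api": "drive_tool", "payload": {"targets": [[-1, [0.0024, 0, 0.025], 0], [-1, [0, 0, 0.035], 0], [-1, [0, 0, 0.035], 0], [-1, [0, 0, 0.035], 0], [-1, [0, 0.003, 0.035], 0], [-1, [0, 0.004, 0.026], 0], [-1, [0, 0, 0], 0]]}}

```text
t: 14.15
ee_pos: [0.64, -0.0608, 0.3234]
tool_rot: [-1.574, 0.001, -1.54]
ft_force: [0.4, -0.1, 0.2]
opening: 0.0002
```

```bash
python3 -c "
from h import *
from cell import arm
where(arm,(.6394,-.0627,.299),-88.35)
d={n:arm.read_camera(n) for n in('top','side')}
pickle.dump(d,open('c9.pkl','wb'))
crop(d['top']['pixels'],220,120,400,255,4.4,'pics/t9.png');crop(d['side']['pixels'],190,110,390,260,4,'pics/s9.png')
"
```

```text
t 14.15 tcp [ 0.64   -0.0608  0.3234] yaw -88.22 F [ 0.35 -0.08  0.16] open 0.0002 q [-0.28  0.56  0.92  0.    1.67  1.26]
shift in tool axes (mm): [ 1.9 24.4 -0.6]
turn about tool y (deg): 0.13
```

View pics/t9.png

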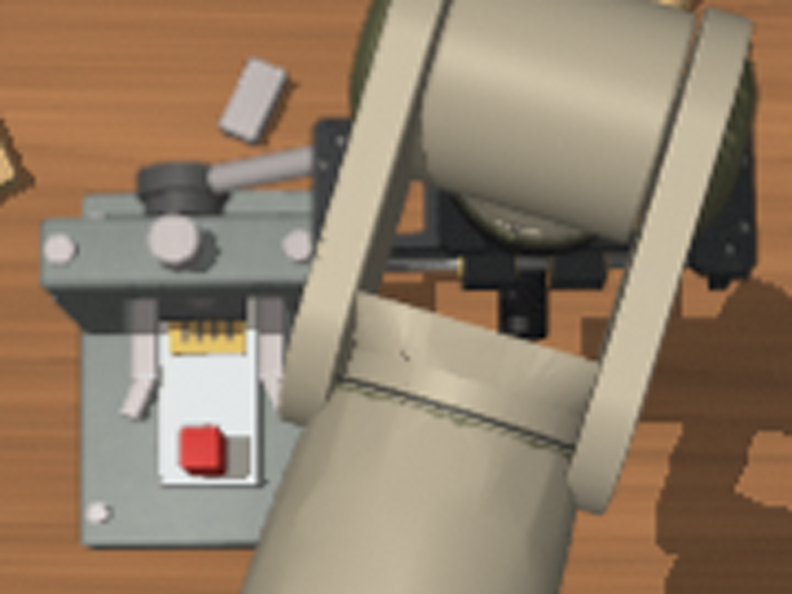

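View pics/s9.png

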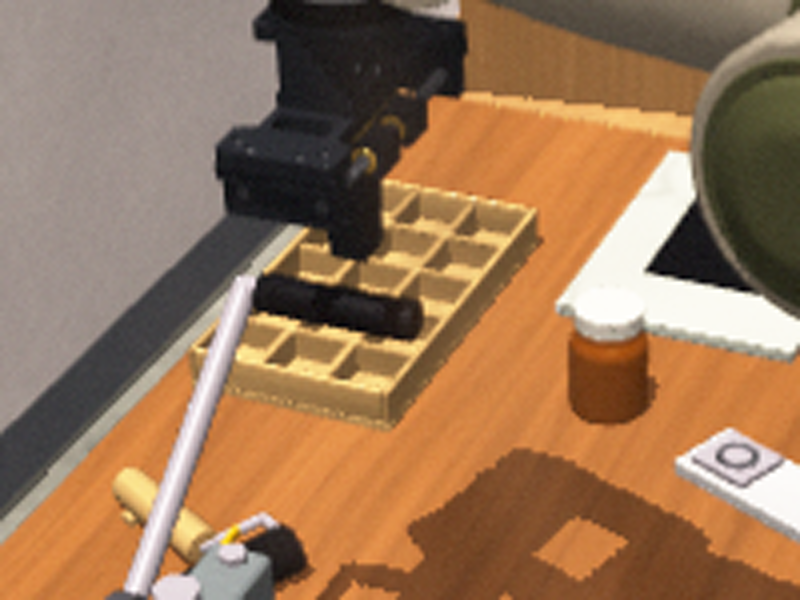

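The shut fingers are centred above the bar (side crop: tip (355,245), bar (260–420, 305)). Descending to just touching.

>>> {"api": "drive_tool", "payload": {"targets": [[-1, [0.0019, 0.01, 0], 0], [-1, [0, 0.01, 0], 0], [-1, [0, 0.005, 0], 0], [-1, [0, 0.003, 0], 0], [-1, [0, 0, 0], 0]]}}

```text
t: 14.88
ee_pos: [0.6394, -0.0646, 0.2977]
tool_rot: [-1.571, -0.0, -1.542]
ft_force: [0.0, 0.2, -0.1]
opening: 0.001
```

```bash
python3 -c "
from h import *
from cell import arm
where(arm,(.6394,-.0627,.2967),-88.35)"
```

```text
t 14.875 tcp [ 0.6394 -0.0646  0.2977] yaw -88.36 F [ 0.03  0.21 -0.06] open 0.001 q [-0.28  0.56  0.98  0.    1.6   1.26]
shift in tool axes (mm): [-1.9  1.   0. ]
turn about tool y (deg): -0.01
```

>>> {"api": "drive_tool", "payload": {"targets": [[-1, [0, 0.003, 0], 0], [-1, [0.003, 0.008, 0], 0], [-1, [0.0055, 0.0097, 0], 0], [-1, [0, 0, 0], 0]]}}

```text
t: 15.38
ee_pos: [0.64, -0.076, 0.2791]
tool_rot: [-1.567, -0.006, -1.545]
ft_force: [-2.6, -10.5, 12.2]
opening: 0.0005
```

```bash
python3 -c "
from h import *
from cell import arm
where(arm)
d={n:arm.read_camera(n) for n in('side',)}
crop(d['side']['pixels'],190,110,390,260,4,'pics/s10.png')
"
```

```text
t 15.375 tcp [ 0.64   -0.076   0.2791] yaw -88.5 F [ -2.6  -10.47  12.19] open 0.0005 q [-0.3   0.57  1.02 -0.    1.55  1.25]
```

View pics/s10.png

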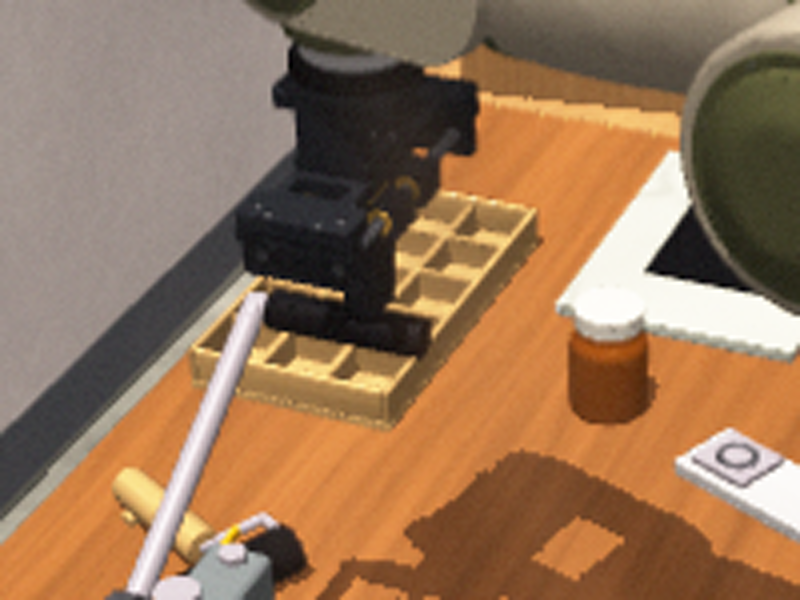

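The bar is moving outward (−y) faster than my path, which shows as −10 N of side force. I'll add some outward shift and continue along the arc.

>>> {"api": "drive_tool", "payload": {"targets": [[-1, [0.004, 0, 0], 0], [-1, [0.0055, 0.01, 0], 0], [-1, [0.0055, 0.01, 0], 0], [-1, [0, 0, 0], 0]]}}

```text
t: 15.92
ee_pos: [0.6405, -0.0885, 0.2576]
tool_rot: [-1.569, -0.001, -1.543]
ft_force: [-0.3, 0.4, 7.4]
opening: 0.0002
```

```bash
python3 -c "
from h import *
from cell import arm
where(arm)
"
```

```text
t 15.925 tcp [ 0.6405 -0.0885  0.2576] yaw -88.38 F [-0.31  0.41  7.37] open 0.0002 q [-0.32  0.58  1.05 -0.    1.51  1.22]
```

>>> {"api": "drive_tool", "payload": {"targets": [[-1, [0.0045, 0.0104, 0], 0], [-1, [0.0043, 0.0104, 0], 0], [-1, [0.0035, 0.0107, 0], 0], [-1, [0.0033, 0.0107, 0], 0], [-1, [0, 0, 0], 0]]}}

```text
t: 16.55
ee_pos: [0.641, -0.1039, 0.2155]
tool_rot: [-1.568, -0.001, -1.542]
ft_force: [-0.8, 0.8, 7.8]
opening: 0.0004
```

>>> {"api": "drive_tool", "payload": {"targets": [[-1, [0.0024, 0.0108, 0], 0], [-1, [0.0022, 0.0108, 0], 0], [-1, [0, 0, 0], 0]]}}

```text
t: 16.92
ee_pos: [0.6412, -0.1083, 0.194]
tool_rot: [-1.568, -0.0, -1.542]
ft_force: [-1.4, 2.1, 9.1]
opening: 0.0005
```

```bash
python3 -c "
from h import *
from cell import arm
where(arm)
d={n:arm.read_camera(n) for n in('side',)}
crop(d['side']['pixels'],190,150,350,340,3.1,'pics/s11.png')
"
```

```text
t 16.925 tcp [ 0.6412 -0.1083  0.194 ] yaw -88.36 F [-1.37  2.13  9.1 ] open 0.0005 q [-0.35  0.62  1.14  0.    1.37  1.19]
```

View pics/s11.png

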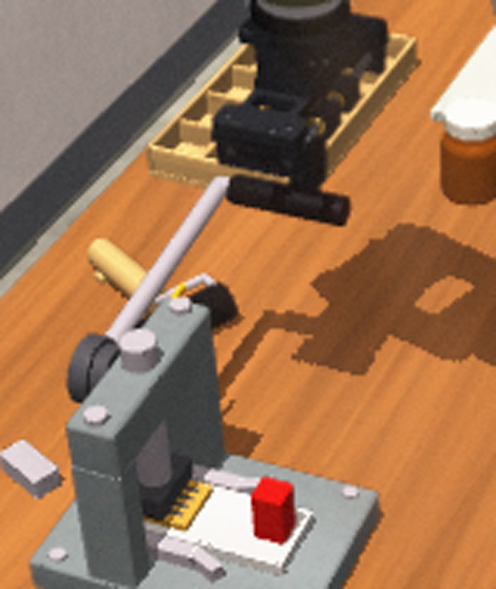

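The lever is at about 0.50 now. I'll do the last 21 mm slowly.

>>> {"api": "drive_tool", "payload": {"targets": [[-1, [0.0005, 0.006, 0], 0], [-1, [0.0005, 0.006, 0], 0], [-1, [0, 0.005, 0], 0], [-1, [0, 0.0035, 0], 0], [-1, [0, 0, 0], 0], [-1, [0, 0, 0], 0]]}}

```text
t: 17.73
ee_pos: [0.6413, -0.1102, 0.1746]
tool_rot: [-1.568, -0.003, -1.542]
ft_force: [-2.9, -2.3, 9.9]
opening: 0.0007
```

```bash
python3 -c "
from h import *
from cell import arm
where(arm)
d={n:arm.read_camera(n) for n in('side','top')}
pickle.dump(d,open('c12.pkl','wb'))
crop(d['side']['pixels'],190,180,350,340,3.7,'pics/s12.png');crop(d['top']['pixels'],220,130,380,250,5,'pics/t12.png')
where(arm)
"
```

```text
t 17.725 tcp [ 0.6413 -0.1102  0.1746] yaw -88.37 F [-2.91 -2.32  9.94] open 0.0007 q [-0.35  0.64  1.17 -0.    1.33  1.19]
t 17.825 tcp [ 0.6413 -0.1102  0.1746] yaw -88.37 F [-1.51 -2.85 10.1 ] open 0.0008 q [-0.35  0.64  1.17 -0.    1.33  1.19]
```

View pics/s12.png

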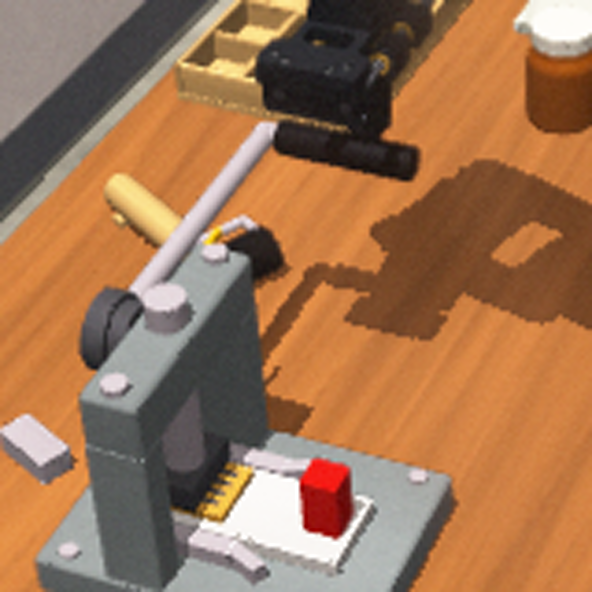

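View pics/t12.png

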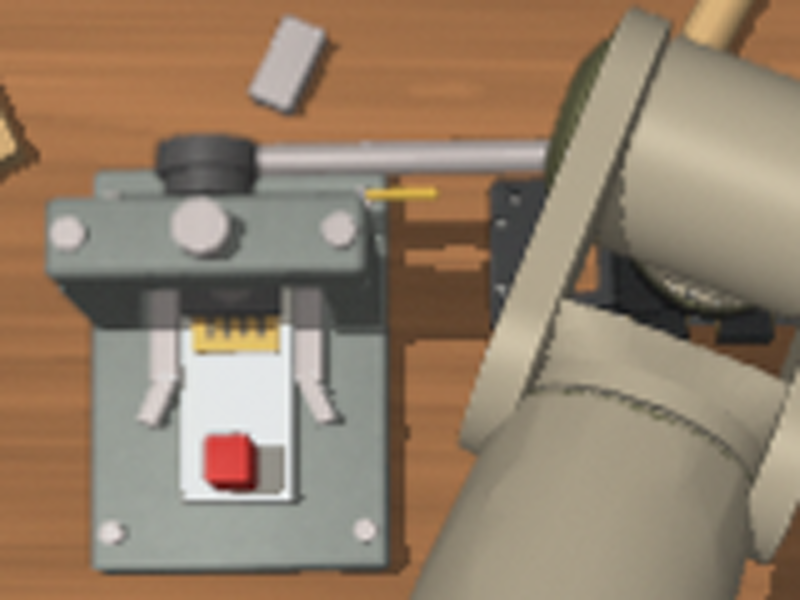

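```bash
python3 -c "
from h import *
d=pickle.load(open('c12.pkl','rb'));S=d['side']
o=np.array([.6492,.1196]);u=np.array([.99959,.0288]);n=np.array([-u[1],u[0]])
for lv in(.5,.55,.6,.65,.7):
  ph=.6-lv;z=.16+.22*np.sin(ph);y=-.22*np.cos(ph)
  a=proj(S,[*(o-.05*u+y*n),z]);b=proj(S,[*(o+.05*u+y*n),z])
  f=lambda p:((p-[190,180]+.5)*3.7-.5).round(0)
  print(lv,f(a),f(b))
im=S['pixels'][180:340,190:350];v=cv2.resize(im[20:60,60:120],None,fx=12,fy=12,interpolation=cv2.INTER_CUBIC);cv2.imwrite('pics/bar.png',v)
"
```

```text
0.5 [413. 140.] [277. 112.]
0.55 [414. 153.] [278. 124.]
0.6 [415. 166.] [280. 137.]
0.65 [415. 179.] [280. 151.]
0.7 [415. 193.] [281. 164.]
```

View pics/bar.png

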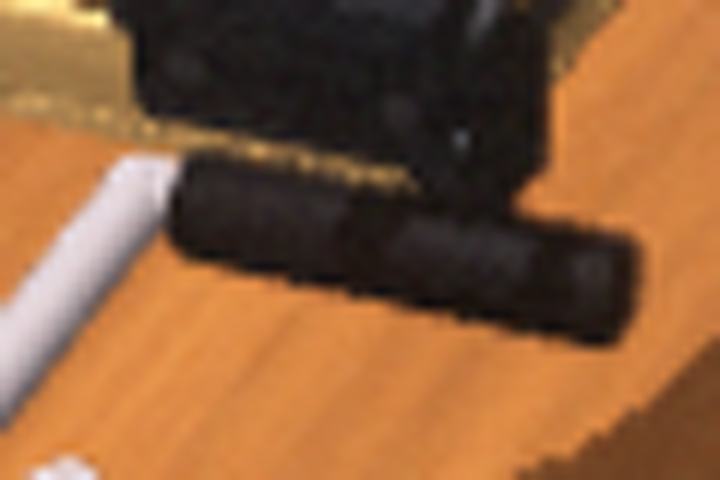

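The TCP height gives lever ≈ 0.59. In the side view the bar ends are at about (408,163) and (279,137), against predictions of (415,166) and (280,137) for 0.60. The carrier is unmoved and the push is 10 N, so I'll check stability once more and hand in.

>>> {"api": "drive_tool", "payload": {"targets": [[-1, [0, 0, 0], 0], [-1, [0, 0, 0], 0], [-1, [0, 0, 0], 0]]}}

```text
t: 18.2
ee_pos: [0.6413, -0.1102, 0.1746]
tool_rot: [-1.567, -0.003, -1.542]
ft_force: [-2.4, -3.5, 9.5]
opening: 0.0005
```

```bash
python3 -c "
from h import *
from cell import arm
where(arm)
print(arm.job_done())
where(arm)"
```

```text
t 18.2 tcp [ 0.6413 -0.1102  0.1746] yaw -88.37 F [-2.38 -3.52  9.52] open 0.0005 q [-0.35  0.64  1.17 -0.    1.33  1.19]
the job is handed in; nothing more can be done
None
the job is handed in; nothing more can be done
```

I slid the red-gripped carrier die end first between the rails until it met the back stop, with about 9 N of contact. I let go while the lever was still up, then pushed the lever down with shut fingers and handed the job in at 18.2 s, still holding it. I got no verdict back.

**Last checks**
- **Carrier:** after release, its rear edge was about 95 mm before the press origin in both views, as expected for fully home. The pictures taken with the lever down showed it in place.
- **Lever:** about 0.59 rad from the finger height and 0.59–0.60 rad from the bar ends in the side view. The push held steady at about 10 N.
- **Other objects:** the arm never came near the ink tin, jar or blue carrier. I did not measure their positions again at the end.

**Disagreements**
- **Sideways position:** the two cameras differed by about 4 mm on the carrier (−2 mm from the top, +2 mm from the side). The rails allow only ±1.5 mm of play.
- **Side force:** about 10 N built up at the start of the lever push. I relieved it by moving the tool further out, and about 4 N remained at the end.

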